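# Find the hidden release notch and eject the drawer

## Robot

A 6-joint arm with a two-finger parallel gripper is mounted at the origin on a cart in front of the work surface, level with it; the furniture and walls round the work are solid. World frame = base frame: x ahead of the robot, y to its left, z up, the work surface at z = 0. Lengths are in m, angles in rad, forces in N, time in s.
With the tool pointing down it reaches from about 0.3 to 0.85 m from the base axis. Payload 4.2 kg.
Tool frame: the origin (TCP) lies midway between the tips of the shut fingers; the grasp point (between the pads) lies 19 mm behind it; z points along the fingers, y is the direction in which the jaws open and shut (so a half turn about z gives the same grasp; the last joint's range is limited). The gripper opens to 91 mm and grips with 3 to 60 N. Pads are 32 mm wide; open, the fingers measure 118 mm over their backs; the gripper's body (76 mm by 178 mm) begins 60 mm behind the grasp point.
Start: joints at [-1.336, 0.32, 1.565, -0, 1.257, -0.02], TCP at [0.145, -0.556, 0.214] pointing down, gripper open.
Joint ranges: [-3.11, 3.11], [-0.84, 2.01], [0.21, 2.61], [-1.34, 4.49], [0.05, 2.63], [-2.56, 2.56]. Speed limits (rad/s): [2.57, 2.57, 3.14, 3.14, 3.14, 3.14].

## Interface

Orientations are given as a unit quaternion [w, x, y, z].
In Python, from bench import * gives the robot as it stands.
- The arm moves only by the tool carry_out, never from a script. Its argument "targets" is one flat list of numbers, 6 for each row, row after row: the shift along the tool's x, y, z in m, then the turn, a rotation vector about the tool's x, y, z in degrees. In form: [dx, dy, dz, ax, ay, az, dx, dy, dz, ax, ay, az, ...]. A call has 1 to 20 rows; each row is the pose to reach, as a shift and turn from the pose commanded when the call began, along the tool's axes at that moment; what a row does not reach only later rows make up. A row lasts 1/12 s, in which the tool goes at most 41.7 mm and 7.16 degrees, less where a joint would pass 70% of its speed; a pose out of reach is approached as far as the arm can. A call with a gripper value outside its range is refused whole. "jaw" is the opening, from 0 (shut) to 1 (fully open), set as the call begins (left out, the last holds). The fingers move at their own pace and stop on an object; "squeeze" is the grip in N (left out, the last holds). Time passes only in rows, so rows that repeat a pose let the fingers close. It gives the time, the measured TCP pose, the force and the opening at its end, in the units of the state.
- get_state(): the state, without advancing time (a new reading comes with each control period).
- get_image(name): name is "scene" or "top" or "wrist"; returns the picture (400x640x3 uint8, red, green, blue); there is no depth.
- camera_params(name): a dict with "camera_matrix" (3x3 intrinsics, pixels), "cam_to_world" (4x4, takes a point from camera to world coordinates); the wrist camera has in their place "hand_eye" (4x4, takes a point from camera to tool coordinates, whose origin is the TCP and whose axes are the flange's). Camera axes: x right, y down, z forward; pixel columns grow to the right and rows downward; lengths in m; the calibration is good to about 2 mm. A picture is of the moment at which its call begins: read the wrist's pose just before it. camera_params takes no time and is no camera call.
- close_job(): hands the job in, once; it reports no verdict.
The state is a dict: "time_s": time; "joint_pos": joint angles; "dq": joint speeds; "joint_torque": joint torques, N m; "position": TCP position; "ee_rot": TCP orientation; "wrist_force": force on the tool from outside, world axes, zero at the start; "moment": the same for the moment, N m; "opening": opening from 0.0 (shut) to 1.0 (fully open).
Only numpy, scipy, OpenCV 4.12 (cv2) and the standard library are available. Lean on these libraries where they do the work, as an engineer would, in place of code of your own. Each camera call takes 0.05 s, during which the arm holds its last target.

## Task

The grey drawer unit on the bench is shut and its release is in a notch somewhere along the rear edge, out of sight from the front. With the gripper closed, touch the rear face of the left end block (left as the robot sees it), sweep a fingertip along the rear edge until it finds the notch, and press the release plate inside it fully home, so that the drawer comes out at the front; then move clear. Do not touch the drawer itself, grasp nothing, and leave the stopper, vial, timer and pliers where they are.

Things in the scene. Friction and masses are not known exactly. Their poses are not given: they have to be found in the camera images.
- drawer_unit: grey plastic drawer unit fixed to the bench, 130 (x) by 312 (y) by 48 mm high. Origin: middle of its underside, on the bench. Its x points to the rear (away from the robot), y to its left end, z up. The drawer is in its front face (x = -65 mm), the rear edge at x = +65 mm. Small bolted feet, 8 mm high, stick out 17 mm at mid depth of its two ends
- rear_edge (a point): middle of the rear face's top line, 48 mm up. The face is flat and upright, y = -156 to +156 mm: end blocks of 28 mm, and between them four bays of 64 mm, centres y = +96, +32, -32, -96. Three hold rigid flush blanks; one, not known which, holds the notch: 54 mm long in y, 5 mm cheeks each side, open to rear and top, floor 6 mm above the bench. Axes as the unit's
- left_end (a point): middle of the rear face of the left end block (28 mm long in y, 48 mm high), 24 mm above the bench, where the sweep starts. Axes as the unit's: x points out of the face
- release (a joint): travel of the release plate, m: 0 at the start, 0.009 fully home. The plate stands upright in the notch, 12 mm inside the rear face, 51 mm long, top 45 mm above the bench; it is pushed to the unit's -x, so at home it is 21 mm inside the face. It needs 4 to 8 N, has no spring and stays where it is pushed
- drawer_slide (a joint): opening of the drawer, m: 0 shut, 0.027 fully out (towards the unit's -x). A linkage drives it: it opens 3 mm for each mm of release travel, and stays out
- drawer: the drawer: white tray behind a grey front plate 140 mm long and 36 mm high with a small lip, in the unit's front; not to be touched. Its origin coincides with the unit's when shut and moves to the unit's -x as it opens
- stopper: reddish rubber stopper, 36 mm across, 26 mm high, standing loose on top of the drawer unit near the front; origin at the middle of its underside
- vial_4: small capped glass vial, 25 mm across, 65 mm high, standing loose on the bench to the left of the unit; origin at the middle of its underside
- timer: white bench timer, 62x62x22 mm, loose on the bench behind the unit; origin at the middle of its underside
- pliers: pliers lying loose on the bench behind the unit, 65x165x16 mm, long in its y; origin at the middle of its underside
Not all that is in view belongs to the job. What is shaped like the part that bears release but brown or green is not meant.

How it is judged:
On the way, in this order (a step that is already met when the one before it is completed fails the run):
1. a finger touches the unit's left end block (within its 28 mm length) at the rear face, before the release has moved (contact force between the fingers and drawer_unit above 0.5 N and y of the grasp point in the frame of drawer_unit above 0.12 m and x of the grasp point in the frame of drawer_unit above 0.065 m and value of joint release below 0.001 m), for 0.05 s.
2. the sweep runs along the edge: the finger, still low and within 50 mm of the rear face, passes from the end block along the first bay (y of the grasp point in the frame of drawer_unit between 0.064 and 0.112 m and x of the grasp point in the frame of drawer_unit between 0.04 and 0.115 m and z of the grasp point in the frame of drawer_unit below 0.07 m and value of joint release below 0.008 m), for 0.05 s.
3. the release plate in the notch is pressed home (at least 8 of 9 mm) (value of joint release above 0.008 m), for 0.1 s.
At the end, for the whole second after the job is handed in: The release plate is pressed home (at least 7.5 of 9 mm), the drawer stands out at least 22 of 27 mm and is at rest, and stopper, vial, timer and pliers are within 10 mm of where they stood (value of joint release above 0.0075 m and value of joint drawer_slide above 0.022 m and velocity of joint drawer_slide below 0.005 m/s and distance of each of stopper, vial_4, timer, pliers from where it was at the start of the episode below 0.01 m); the robot touches nothing.
It fails at once if the drawer is touched by the robot (contact force between any of the fingers, the arm and drawer above 0.5 N).
It fails at once if the stopper, vial, timer or pliers is moved by more than 10 mm or lifted (distance of any of stopper, vial_4, timer, pliers from where it was at the start of the episode above 0.01 m).
It also fails if it takes over 58 s, if anything falls off the work surface, if the arm or the gripper's body presses on something with over 40 N, if the wrist force passes 120 N, or if a joint passes its speed limit or range.

## Working session

There is one attempt and no reset: what is moved stays moved. The work goes in short steps, Python scripts to look and compute and a tool call to move; the robot and the scene stay as the last step left them, time stands still between calls to the robot, and variables do not carry over. Pictures are saved under pics/ and viewed, and the job is handed in when it is done.

Besides the shell and the picture viewer there is one more tool, called after "Request:" as name(argument=value, ...), one argument or row to a line, values as JSON. carry_out: Moves the arm, as the interface text tells. Its arguments: {"type":"object","properties":{"targets":{"type":"array","items":{"type":"number"}},"jaw":{"type":"number"},"squeeze":{"type":"number"}},"required":["targets"]}

```bash
mkdir -p pics; ls
python3 - <<'E'
from bench import *
import cv2,numpy as np
np.set_printoptions(precision=4,suppress=True)
s=get_state();print(s)
for n in ["top","scene"]:
    im=get_image(n);cv2.imwrite(f"pics/{n}0.png",im[:,:,::-1])
    p=camera_params(n);print(n,p)
print(camera_params("wrist"))
E
```

```text
pics
{'time_s': 0.0, 'joint_pos': array([-1.336 ,  0.3203,  1.5657, -0.    ,  1.2574, -0.02  ]), 'dq': array([-0.    , -0.0022, -0.0006,  0.0003, -0.0012, -0.0003]), 'joint_torque': array([  0.0009, -41.2458, -23.1969,   0.0727,   0.0459,  -0.0002]), 'position': array([ 0.1448, -0.556 ,  0.2131]), 'ee_rot': array([-0.0009,  0.9919,  0.127 , -0.0001]), 'wrist_force': array([ 0.2489, -0.2581, -0.1087]), 'moment': array([-0.0292,  0.0094, -0.0015]), 'opening': 1.0036282352986687}
top {'camera_matrix': array([[392.5539,   0.    , 316.09  ],
       [  0.    , 392.5539, 194.9899],
       [  0.    ,   0.    ,   1.    ]]), 'cam_to_world': array([[ 0.016 , -0.9948,  0.1006,  0.5258],
       [-0.9999, -0.0156,  0.0047,  0.0634],
       [-0.0031, -0.1007, -0.9949,  0.9464],
       [ 0.    ,  0.    ,  0.    ,  1.    ]])}
scene {'camera_matrix': array([[474.4859,   0.    , 317.0784],
       [  0.    , 474.4859, 198.1045],
       [  0.    ,   0.    ,   1.    ]]), 'cam_to_world': array([[ 0.8671, -0.2768,  0.4142,  0.2031],
       [-0.498 , -0.4614,  0.7342, -0.6695],
       [-0.0121, -0.8429, -0.538 ,  0.6001],
       [ 0.    ,  0.    ,  0.    ,  1.    ]])}
{'camera_matrix': array([[305.6579,   0.    , 317.8421],
       [  0.    , 305.6579, 197.5957],
       [  0.    ,   0.    ,   1.    ]]), 'hand_eye': array([[-0.0013, -0.9597, -0.2812,  0.08  ],
       [ 1.    , -0.0013, -0.0005,  0.0004],
       [ 0.0001, -0.2812,  0.9597, -0.1705],
       [ 0.    ,  0.    ,  0.    ,  1.    ]])}
```

View pics/top0.png

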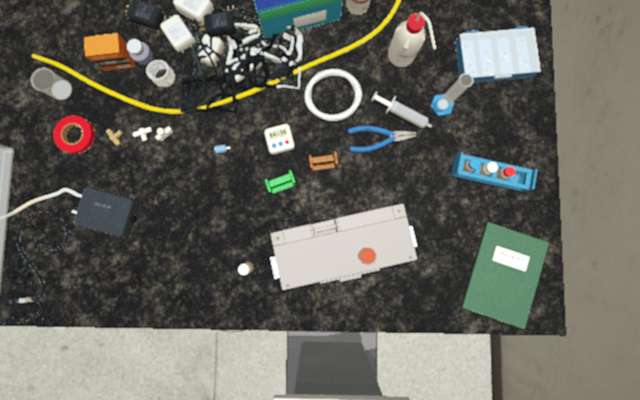

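View pics/scene0.png

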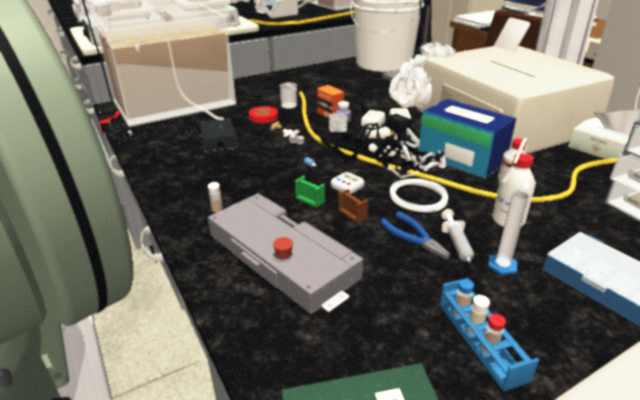

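Run:
```python
import cv2
im=cv2.imread("pics/top0.png")
cv2.imwrite("pics/top0z.png",cv2.resize(im[110:300,225:425],None,fx=4,fy=3.15*4/3.15*0.75*1.0,interpolation=cv2.INTER_CUBIC) if 0 else cv2.resize(im[120:295,225:425],(800,700))[:600] if 0 else cv2.resize(im[150:295,232:424],(794,600),interpolation=cv2.INTER_CUBIC))
```

```text
(no output)
```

View pics/top0z.png

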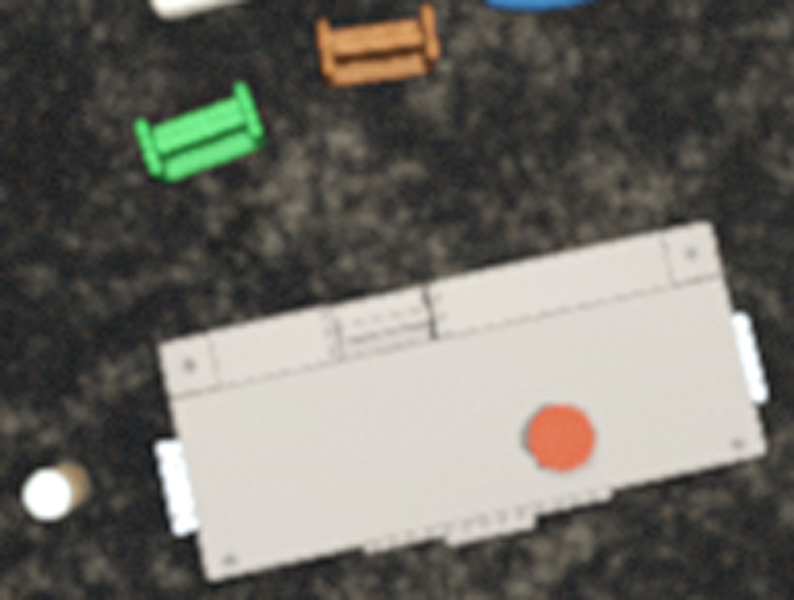

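```bash
cat > h.py <<'E'
from bench import *
import cv2,numpy as np
np.set_printoptions(precision=4,suppress=True)
def ray(n,uv,z):
    p=camera_params(n);K=p["camera_matrix"];T=p["cam_to_world"]
    d=T[:3,:3]@np.linalg.inv(K)@np.array([uv[0],uv[1],1.]);o=T[:3,3]
    return o+d*(z-o[2])/d[2]
def zoom(u,v): return (232+(u+.5)*192/794-.5,150+(v+.5)*145/600-.5)
E
python3 - <<'E'
from h import *
C={k:ray("top",zoom(*v),.048)for k,v in dict(RL=(160,344),RR=(711,222),FR=(766,453),FL=(212,581)).items()}
for k,v in C.items():print(k,v)
print("len",np.linalg.norm(C['RL']-C['RR']),np.linalg.norm(C['FL']-C['FR']),np.linalg.norm(C['RL']-C['FL']),np.linalg.norm(C['RR']-C['FR']))
ctr=sum(C.values())/4
yd=(C['RL']-C['RR']+C['FL']-C['FR']);yd/=np.linalg.norm(yd)
th=np.arctan2(-yd[0],yd[1]);print("ctr",ctr,"yaw",np.degrees(th))
R=np.array([[np.cos(th),-np.sin(th)],[np.sin(th),np.cos(th)]])
f=lambda uv,z:R.T@(ray("top",zoom(*uv),z)-ctr)[:2]
for n,uv,z in [("notchL",(335,330),.048),("notchR",(433,310),.048),("stopper",(560,437),.074),("vial",(50,493),.065),("greenL",(160,180),.0),("greenR",(262,130),0),("greenLrear",(140,125),.04),("brL",(335,85),0),("brR",(437,60),0),("footL",(175,487),.008)]: print(n,f(uv,z),ray("top",zoom(*uv),z)[:2])
for n,uv,z in [("timer",(280,140),.022),("timer corner",(295,150),.02),("pl tip",(413,135),.01),("pl handle",(349,128),.01),("pl",(365,150),.01)]: print(n,R.T@(ray("top",uv,z)-ctr)[:2])
# mask-based check
im=cv2.imread("pics/top0.png");h=cv2.cvtColor(im,cv2.COLOR_BGR2HSV)
m=((h[...,1]<40)&(h[...,2]>120)).astype(np.uint8);m[:195]=0;m[300:]=0;m[:,:255]=0;m[:,420:]=0
c=max(cv2.findContours(m,0,1)[0],key=cv2.contourArea);r=cv2.minAreaRect(c);print(r,cv2.boxPoints(r))
E
```

```text
RL [0.5285 0.1705 0.048 ]
RR [ 0.6007 -0.1333  0.048 ]
FR [ 0.4745 -0.1625  0.048 ]
FL [0.401  0.1387 0.048 ]
len 0.3122888206772756 0.31012319845392583 0.13145391931066286 0.12950119765643095
ctr [0.5012 0.0033 0.048 ] yaw 13.541676738155877
notchL [0.0521 0.0603] [0.5377 0.0742]
notchR [0.051  0.0052] [0.5496 0.0203]
stopper [-0.0297 -0.0443] [ 0.4826 -0.0467]
vial [0.0004 0.2282] [0.4481 0.2252]
greenL [0.1608 0.1418] [0.6243 0.1789]
greenR [0.1766 0.0772] [0.6548 0.1197]
greenLrear [0.1886 0.1426] [0.6511 0.1862]
brL [0.1933 0.0294] [0.6822 0.0772]
brR [ 0.1947 -0.0326] [0.6981 0.0172]
footL [-0.0143  0.1692] [0.4476 0.1645]
timer [0.2784 0.0905]
timer corner [0.2471 0.0605]
pl tip [ 0.2226 -0.2275]
pl handle [ 0.2738 -0.0795]
pl [ 0.2121 -0.105 ]
((342.3360900878906, 248.4427490234375), (63.873809814453125, 148.04519653320312), 77.24246978759766) [[263.0884 233.6404]
 [407.4788 200.9482]
 [421.5838 263.2451]
 [277.1934 295.9373]]
```

```bash
cat >> h.py <<'E'
from scipy.spatial.transform import Rotation as Ro
CTR=np.array([0.5012,0.0033]);TH=np.radians(13.54)
RU=np.array([[np.cos(TH),-np.sin(TH)],[np.sin(TH),np.cos(TH)]])
def pose():
    s=get_state();q=s["ee_rot"];return s,np.array(s["position"]),Ro.from_quat([q[1],q[2],q[3],q[0]])
def report():
    s,p,r=pose()
    print("t",s["time_s"],"p",p,"unit",RU.T@(p[:2]-CTR),p[2],"F",s["wrist_force"],"Funit",RU.T@s["wrist_force"][:2],"open",s["opening"])
    g=p-r.as_matrix()[:,2]*.019; print("grasp unit",RU.T@(g[:2]-CTR),g[2])
def to(ux,uy,z):
    s,p,r=pose()
    w=np.r_[CTR+RU@[ux,uy],z]
    des=np.zeros((3,3));des[:2,0]=RU[:,0];des[:2,1]=-RU[:,1];des[2,2]=-1
    print("shift",r.inv().apply(w-p),"rot",np.degrees((r.inv()*Ro.from_matrix(des)).as_rotvec()),"world",w)
E
python3 -c "
from h import *
report();to(0.115,0.142,0.2)"
```

```text
t 0.1 p [ 0.1448 -0.556   0.2132] unit [-0.4774 -0.4603] 0.21321821749084582 F [ 0.4986 -0.5852 -0.8285] Funit [ 0.3477 -0.6856] open 1.000605357592286
grasp unit [-0.4774 -0.4603] 0.23221819328248602
shift [ 0.6034 -0.5912  0.0142] rot [-0.0915 -0.0008  1.0574] world [0.5798 0.1683 0.2   ]
```

Request:
carry_out(
  targets=[0.01,-0.01,0,0,0,0,0.03,-0.03,0,0,0,0,0.055,-0.055,0,0,0,0.5,0.08,-0.08,0,0,0,1,0.105,-0.105,0,0,0,1,0.13,-0.13,0,0,0,1,0.155,-0.155,0,0,0,1,0.18,-0.18,0,0,0,1,0.205,-0.205,0,0,0,1,0.23,-0.23,0,0,0,1,0.255,-0.255,0,0,0,1,0.28,-0.28,0,0,0,1,0.305,-0.305,0,0,0,1,0.33,-0.33,0,0,0,1,0.355,-0.355,0,0,0,1,0.38,-0.38,0,0,0,1,0.405,-0.405,0,0,0,1,0.43,-0.43,0,0,0,1,0.445,-0.445,0,0,0,1,0.45,-0.45,0,0,0,1],
  jaw=0,
  squeeze=20,
)

```text
time_s: 1.77
position: [0.4675, -0.0043, 0.2136]
ee_rot: [-0.001, 0.993, 0.12, 0.0]
wrist_force: [-0.8, -0.0, 0.1]
opening: 0.008
```

```bash
python3 -c "
from h import *
report();to(0.115,0.142,0.2)"
```

```text
t 1.7667 p [ 0.4675 -0.0043  0.2136] unit [-0.0345  0.0005] 0.21363493504460246 F [-0.8054 -0.0104  0.1457] Funit [-0.7855  0.1784] open 0.0081555355026398
grasp unit [-0.0345  0.0005] 0.23263492167762023
shift [ 0.1502 -0.1407  0.0138] rot [-0.0671 -0.0111  0.2671] world [0.5798 0.1683 0.2   ]
```

Request:
carry_out(
  targets=[0.015,-0.014,0,0,0,0.3,0.035,-0.033,0,0,0,0.3,0.06,-0.056,0,0,0,0.3,0.085,-0.08,0,0,0,0.3,0.11,-0.104,0,0,0,0.3,0.13,-0.122,0.005,0,0,0.3,0.145,-0.136,0.01,0,0,0.3,0.15,-0.141,0.014,0,0,0.3,0.15,-0.141,0.014,0,0,0.3,0.15,-0.141,0.014,0,0,0.3],
)

```text
time_s: 2.6
position: [0.5785, 0.1638, 0.1995]
ee_rot: [0.001, 0.993, 0.116, -0.001]
wrist_force: [-0.9, -0.6, 0.6]
opening: 0.011
```

```bash
python3 -c "
from h import *
report()
for n in ['wrist','top']: cv2.imwrite(f'pics/{n}1.png',get_image(n)[:,:,::-1])
to(0.1,0.142,0.03)"
```

```text
t 2.6 p [0.5785 0.1638 0.1995] unit [0.1127 0.138 ] 0.19946031635979605 F [-0.8812 -0.6113  0.6327] Funit [-0.9998 -0.388 ] open 0.01091580554896353
grasp unit [0.1127 0.138 ] 0.2184602590508369
shift [-0.0129 -0.0045  0.1703] rot [ 0.0333  0.0246 -0.302 ] world [0.5652 0.1648 0.03  ]
```

View pics/wrist1.png

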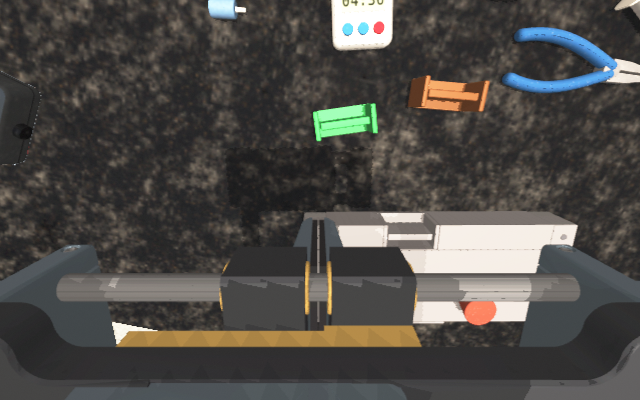

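View pics/top1.png

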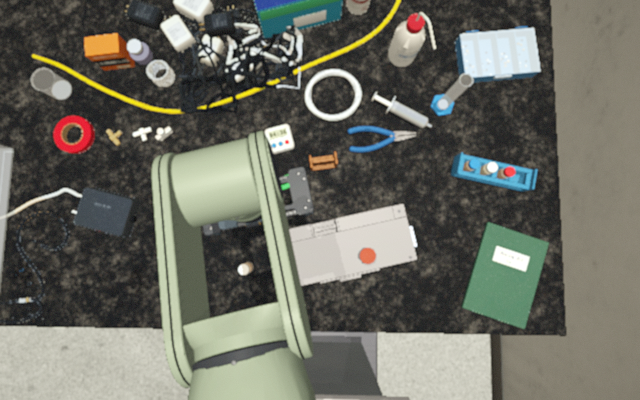

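Request:
carry_out(
  targets=[0,-0.004,0.015,0,0,-0.3,0,-0.004,0.035,0,0,-0.3,0,-0.004,0.06,0,0,-0.3,0,-0.004,0.085,0,0,-0.3,0,-0.004,0.11,0,0,-0.3,0,-0.004,0.135,0,0,-0.3,0,-0.004,0.155,0,0,-0.3,0,-0.004,0.167,0,0,-0.3,0,-0.004,0.172,0,0,-0.3,0,-0.004,0.174,0,0,-0.3,0,-0.004,0.174,0,0,-0.3,0,-0.004,0.174,0,0,-0.3],
)

```text
time_s: 3.7
position: [0.5794, 0.1685, 0.0272]
ee_rot: [-0.0, 0.993, 0.118, 0.001]
wrist_force: [-0.4, 0.5, -0.1]
opening: 0.003
```

```bash
python3 -c "
from h import *
report()
to(0.081,0.142,0.025)"
```

```text
t 3.7 p [0.5794 0.1685 0.0272] unit [0.1147 0.1423] 0.02721276549942303 F [-0.4054  0.5129 -0.0528] Funit [-0.274   0.5936] open 0.0026617049058185057
grasp unit [0.1147 0.1423] 0.046212718778698196
shift [-0.0337  0.0002  0.0021] rot [ 0.0029 -0.127   0.0303] world [0.5467 0.1603 0.025 ]
```

Request:
carry_out(
  targets=[-0.01,0,0.002,0,0,0,-0.02,0,0.002,0,0,0,-0.025,0,0.002,0,0,0,-0.027,0,0.002,0,0,0,-0.028,0,0.002,0,0,0,-0.029,0,0.002,0,0,0,-0.03,0,0.002,0,0,0,-0.03,0,0.002,0,0,0],
)

```text
time_s: 4.37
position: [0.5497, 0.1617, 0.024]
ee_rot: [0.0, 0.993, 0.118, 0.0]
wrist_force: [0.0, -0.3, -0.3]
opening: 0.008
```

```bash
python3 -c "
from h import *
report()"
```

```text
t 4.3667 p [0.5497 0.1617 0.024 ] unit [0.0842 0.1426] 0.02398408480212185 F [ 0.0143 -0.3474 -0.3076] Funit [-0.0675 -0.3411] open 0.007890682992930257
grasp unit [0.0842 0.1426] 0.042984084332176736
```

Request:
carry_out(
  targets=[-0.001,0,0,0,0,0,-0.002,0,0,0,0,0,-0.003,0,0,0,0,0,-0.003,0,0,0,0,0],
)

```text
time_s: 4.7
position: [0.5482, 0.1612, 0.0241]
ee_rot: [-0.0, 0.993, 0.118, 0.002]
wrist_force: [5.1, 1.0, -3.9]
opening: 0.007
```

```bash
python3 -c "
from h import *
report()"
```

```text
t 4.7 p [0.5482 0.1612 0.0241] unit [0.0827 0.1426] 0.0240792698539552 F [ 5.1229  0.9553 -3.8825] Funit [ 5.2042 -0.2707] open 0.007316475771651855
grasp unit [0.0826 0.1426] 0.043079148940957754
```

Request:
carry_out(
  targets=[0,0,0,0,0,0,0.0006,0,0,0,0,0,0.0006,0.003,0,0,0,0,0.0006,0.008,0,0,0,0,0.0006,0.014,0,0,0,0,0.0006,0.02,0,0,0,0,0.0006,0.026,0,0,0,0,0.0006,0.032,0,0,0,0,0.0006,0.038,0,0,0,0,0.0006,0.044,0,0,0,0,0.0006,0.048,0,0,0,0,0.0006,0.05,0,0,0,0,0.0006,0.05,0,0,0,0],
)

```text
time_s: 5.78
position: [0.5599, 0.1122, 0.0244]
ee_rot: [-0.0, 0.993, 0.118, 0.001]
wrist_force: [4.3, 1.5, 0.2]
opening: 0.004
```

```bash
python3 -c "
from h import *
report()"
```

```text
t 5.7833 p [0.5599 0.1122 0.0244] unit [0.0826 0.0922] 0.024439009615228543 F [4.2681 1.4763 0.1685] Funit [4.4952 0.436 ] open 0.0035420091545080674
grasp unit [0.0826 0.0922] 0.04343896904239215
```

Request:
carry_out(
  targets=[0,0.003,0,0,0,0,0,0.008,0,0,0,0,0,0.014,0,0,0,0,0,0.02,0,0,0,0,0,0.026,0,0,0,0,0,0.032,0,0,0,0,0,0.038,0,0,0,0,0,0.044,0,0,0,0,0,0.05,0,0,0,0,0,0.055,0,0,0,0,0,0.059,0,0,0,0,0,0.06,0,0,0,0,0,0.06,0,0,0,0],
)

```text
time_s: 6.87
position: [0.5725, 0.0536, 0.0237]
ee_rot: [0.0, 0.993, 0.118, -0.001]
wrist_force: [0.2, -0.4, -0.7]
opening: 0.006
```

```bash
python3 -c "
from h import *
report()
cv2.imwrite('pics/wrist2.png',get_image('wrist')[:,:,::-1])
cv2.imwrite('pics/scene2.png',get_image('scene')[:,:,::-1])"
```

```text
t 6.8667 p [0.5725 0.0536 0.0237] unit [0.0811 0.0322] 0.02369375302341708 F [ 0.1635 -0.3867 -0.7361] Funit [ 0.0684 -0.4142] open 0.005778319144361518
grasp unit [0.0811 0.0322] 0.04269373285714248
```

View pics/wrist2.png

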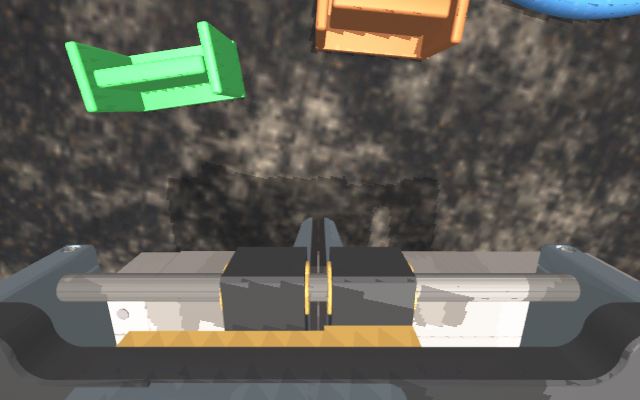

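View pics/scene2.png

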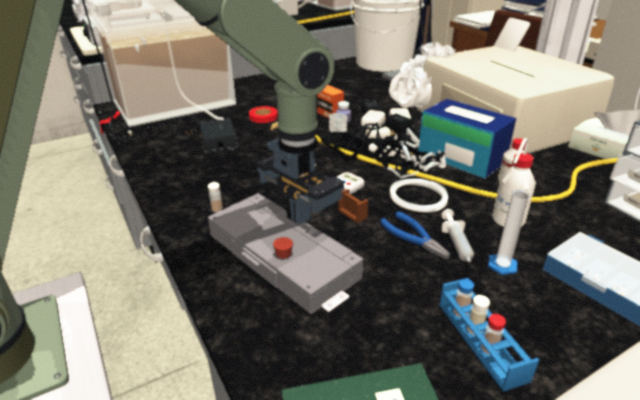

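Request:
carry_out(
  targets=[-0.003,0,0,0,0,0,-0.006,0,0,0,0,0,-0.008,0,0,0,0,0,-0.01,0,0,0,0,0,-0.011,0,0,0,0,0,-0.012,0,0,0,0,0,-0.013,0,0,0,0,0,-0.014,0,0,0,0,0,-0.015,0,0,0,0,0,-0.016,0,0,0,0,0,-0.016,0,0,0,0,0],
)

```text
time_s: 7.88
position: [0.5583, 0.0505, 0.0242]
ee_rot: [-0.0, 0.993, 0.118, 0.001]
wrist_force: [3.1, 1.6, -2.2]
opening: 0.005
```

```bash
python3 -c "
from h import *
report()"
```

```text
t 7.8833 p [0.5583 0.0505 0.0242] unit [0.0666 0.0326] 0.024164371815095204 F [ 3.1416  1.5995 -2.2487] Funit [3.4287 0.8196] open 0.005163201523957189
grasp unit [0.0665 0.0326] 0.0431643432956504
```

Request:
carry_out(
  targets=[-0.001,0,0,0,0,0,-0.002,0,0,0,0,0,-0.003,0,0,0,0,0,-0.004,0,0,0,0,0,-0.005,0,0,0,0,0,-0.006,0,0,0,0,0,-0.006,0,0,0,0,0],
)

```text
time_s: 8.47
position: [0.5533, 0.0493, 0.0242]
ee_rot: [-0.0, 0.993, 0.118, 0.002]
wrist_force: [6.7, 4.2, -4.1]
opening: 0.006
```

```bash
python3 -c "
from h import *
report()"
```

```text
t 8.4667 p [0.5533 0.0493 0.0242] unit [0.0614 0.0325] 0.0242046271016559 F [ 6.7086  4.2082 -4.1075] Funit [7.5073 2.5206] open 0.006432767755893285
grasp unit [0.0613 0.0325] 0.04320448403566274
```

Request:
carry_out(
  targets=[-0.001,0,0,0,0,0,-0.002,0,0,0,0,0,-0.003,0,0,0,0,0,-0.003,0,0,0,0,0,-0.003,0,0,0,0,0],
)

```text
time_s: 8.88
position: [0.5532, 0.0493, 0.0244]
ee_rot: [-0.0, 0.993, 0.118, 0.005]
wrist_force: [12.0, 6.0, -7.9]
opening: 0.01
```

```bash
python3 -c "
from h import *
report()
cv2.imwrite('pics/scene3.png',get_image('scene')[:,:,::-1])"
```

```text
t 8.8833 p [0.5532 0.0493 0.0244] unit [0.0614 0.0325] 0.024372685272449488 F [12.0353  5.9696 -7.8984] Funit [13.0984  2.986 ] open 0.01047289899546337
grasp unit [0.0612 0.0325] 0.043371770696925396
```

View pics/scene3.png

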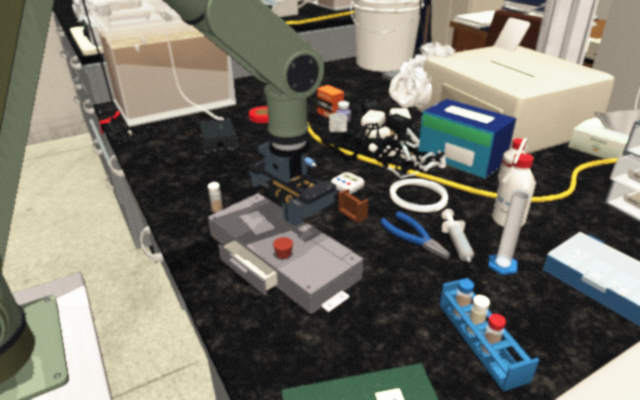

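Request:
carry_out(
  targets=[0.003,0,0,0,0,0,0.008,0,0,0,0,0,0.016,0,0,0,0,0,0.026,0,0,0,0,0,0.036,0,0,0,0,0,0.042,0,0,0,0,0,0.045,0,0,0,0,0,0.045,0,-0.01,0,0,0,0.045,0,-0.03,0,0,0,0.045,0,-0.055,0,0,0,0.045,0,-0.08,0,0,0,0.045,0,-0.105,0,0,0,0.045,0,-0.13,0,0,0,0.045,0,-0.155,0,0,0,0.045,0,-0.175,0,0,0,0.045,0,-0.185,0,0,0,0.045,0,-0.19,0,0,0,0.045,0,-0.19,0,0,0,0.045,0,-0.19,0,0,0],
)

```text
time_s: 10.52
position: [0.5917, 0.0587, 0.2129]
ee_rot: [0.0, 0.993, 0.118, -0.001]
wrist_force: [-0.3, -1.7, -0.1]
opening: 0.002
```

```bash
python3 -c "
from h import *
report()
cv2.imwrite('pics/scene4.png',get_image('scene')[:,:,::-1])
a=get_image('top')[:,:,::-1];w=get_image('wrist')[:,:,::-1]
cv2.imwrite('pics/top4.png',a);cv2.imwrite('pics/wrist4.png',w);cv2.imwrite('pics/scene4z.png',cv2.resize(cv2.imread('pics/scene4.png')[170:320,190:390],(800,600)))"
```

```text
t 10.5167 p [0.5917 0.0587 0.2129] unit [0.101  0.0327] 0.21294436372160555 F [-0.337  -1.6827 -0.1395] Funit [-0.7216 -1.557 ] open 0.001552769624481006
grasp unit [0.101  0.0327] 0.23194432346392913
```

View pics/top4.png

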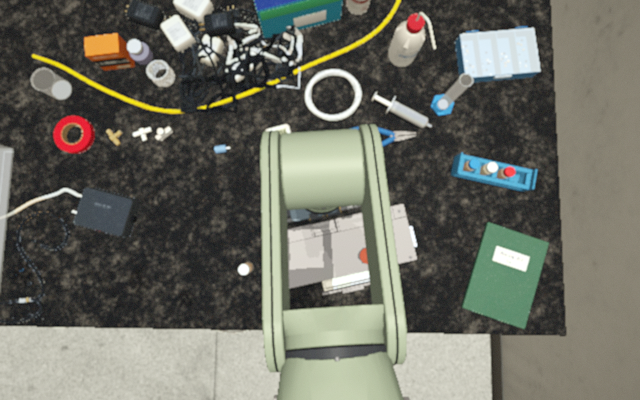

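View pics/scene4z.png

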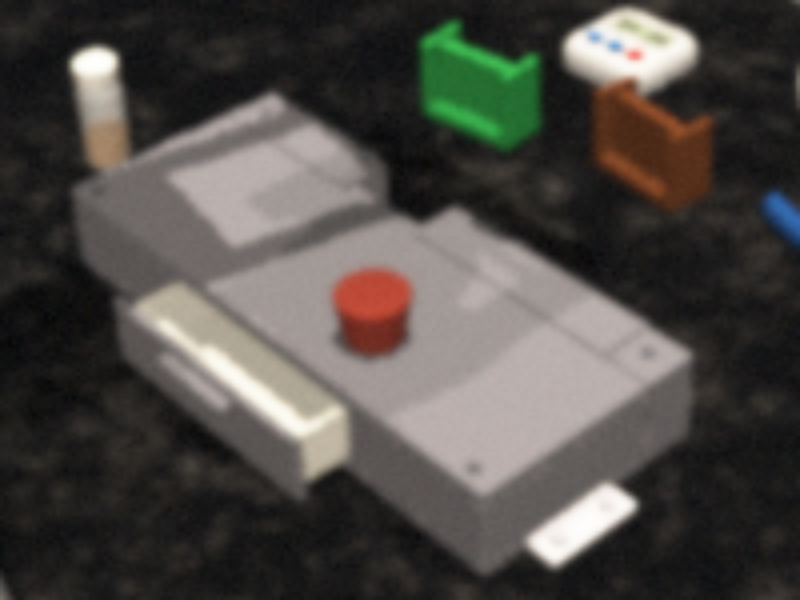

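Run:
```python
from h import *
def cen(f):
    h=cv2.cvtColor(cv2.imread(f),cv2.COLOR_BGR2HSV);o={}
    for n,b,lo,hi in [("stopper",(265,225,300,265),(0,120,60),(12,255,255)),("pliers",(375,205,425,245),(100,100,60),(125,255,255)),("vialcap",(200,175,225,195),(0,0,150),(180,90,255)),("timer",(328,168,368,196),(0,0,150),(180,60,255))]:
        m=cv2.inRange(h[b[1]:b[3],b[0]:b[2]],lo,hi);M=cv2.moments(m,True);o[n]=(round(b[0]+M["m10"]/M["m00"],1),round(b[1]+M["m01"]/M["m00"],1))
    return o
print(cen("pics/scene0.png"));print(cen("pics/scene4.png"))
# drawer front plate top (36mm-ish) outer corners from scene4 zoom; px = 190+u/4,170+v/4
for u,v in [(115,300),(305,445)]:
    p=ray("scene",(190+u/4,170+v/4),.040);print(RU.T@(p[:2]-CTR))
report()
```

```text
{'stopper': (282.8, 247.0), 'pliers': (405.3, 228.1), 'vialcap': (213.6, 188.1), 'timer': (347.3, 181.7)}
{'stopper': (282.8, 246.9), 'pliers': (405.3, 228.1), 'vialcap': (213.6, 188.0), 'timer': (347.3, 181.7)}
[-0.0973  0.0685]
[-0.095  -0.0743]
t 10.6667 p [0.5917 0.0588 0.2123] unit [0.101  0.0327] 0.21233732007030276 F [ 1.1642  0.6428 -0.5362] Funit [1.2823 0.3524] open 0.0016773003359925943
grasp unit [0.101  0.0327] 0.23133722635548967
```

```bash
python3 -c "
from bench import *
print(close_job())"
```

```text
the job is handed in; nothing more can be done
None
```

I pressed the release plate fully home, the drawer came out at the front, and I handed the job in. No verdict is reported, but my last checks agreed with each other.

- **Sweep:** With the gripper closed, I touched the rear face of the left end block at about 5 N. I then swept along the first bay at about 4.5 N. The force dropped to zero in the second bay (y ≈ +32 mm), where the pictures also showed the notch.
- **Press:** I pushed the plate in until it stopped. A further 3 mm of command raised the force from 7.5 to 13 N without moving the fingertip. I then backed out and lifted clear to z = 0.21 m.
- **Drawer:** The pictures show it standing out. Its front is at x ≈ -96 mm, which fits about 27 mm of travel. That is a rough single-view figure, since I assumed the plate's height and thickness.
- **Loose objects:** Stopper, vial, timer and pliers moved 0.1 pixel or less in the scene view.
- **Contact at hand-in:** The wrist force read about 1–2 N, the same order as the sensor noise in free air. The arm was clear of everything.

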